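# Clamp a test cell with the click-stop knob

## Task

Stand the blue-banded test cell upright in the bay of the clamping fixture, between its two blue jaws, and let go of it. Then turn the black click-stop knob clockwise until the jaws grip the cell and the knob's clutch clicks and gives way once, and stop there: turning on past the click crushes the cell. Leave the cell clamped and do not disturb the orange-banded cell, the dish or the spatula.

Things in the scene. Friction and masses are not known exactly. Their poses are not given: they have to be found in the camera images.
- blue_cell_center (a point): Centre (half-way up) of the loose blue-banded test cell: an upright steel cylinder, diameter 36 mm, height 44 mm, about 0.25 kg, with a blue band and a blue ring on its top. z of the point points up along the cell.
- orange_cell_center (a point): Centre of the other test cell, same size, orange band and orange ring on top. A bystander: leave it alone.
- fixture: Fixture fixed to the bench; origin under the centre of its aluminium base plate (90 mm in its x, 210 mm in its y, top 12 mm above the bench). Housing with the knob at its -y end, fixed jaw at its +y end, the bay between. All on it but the knob is at most 48 mm above the bench.
- housing (a point): Centre of the top of the 70 x 70 mm housing, 42 mm above the bench, axes as the fixture's. A blue sliding jaw (36 mm wide in x, top 39.5 mm above the bench) comes out of it along +y when the knob is turned clockwise. Where the jaw starts varies and is not given: 45 to 69 mm are clear between the jaws.
- fixed_jaw: The blue fixed jaw, 50 x 20 mm, top 42 mm above the bench; part of the fixture, and its frame is the fixture's (same origin and axes). Its clamping face is the plane y = +75 mm of that frame and looks to -y.
- bay (a point): Point on the bay's floor (12 mm above the bench, fixture x = 0, y = +53 mm), axes as the fixture's. The cell's foot centred here has 4 mm to the fixed jaw, 5 mm or more to the sliding jaw, and 3 mm in x to a rail on each side (5 mm high, 5 mm wide). Fingers have room on the cell's +x and -x sides above the rails. The sliding jaw later pushes the cell along +y to the fixed jaw.
- knob_grip (a point): On the knob's vertical axis, 74 mm above the bench: the height to grip it. Axes as the fixture's; they do not turn. Round ribbed black knob, orange top, diameter 44 mm, from 50 to 88 mm above the bench, over a dark 50 mm collar (42 to 48 mm). Grip it at any yaw. Clockwise from above closes the jaws, 18 mm per rad; 0.5 to 2.0 rad to the click, so it may take two grasps; it stays where left.
- clutch (a point): The clutch in the knob (point on its axis, 48 mm up). Torque is at most 0.2 N m while the jaw runs free (less when paused); with the cell gripped it rises within about 0.1 rad to 0.5 N m and the clutch clicks: it gives way, torque falling to under 0.1 N m over 0.4 rad of slip. Past that it is solid and crushes the cell. Let go, the knob springs back by the slip and the jaws stay tight.
- dish: White ceramic dish, diameter 70 mm, 18 mm high, origin at the centre of its underside. A bystander.
- spatula: Lab spatula lying on the bench, about 160 mm long; origin under it. A bystander.
There are look-alikes about, which are no part of the job. There is more than one size of the fixture; the one meant has the size given above.

How it is judged:
By the outcome, as a careful person would: the job done as asked, in the order asked, and still so for the second after the job is handed in, with the robot touching nothing.
It also fails if it takes over 72 s, if anything falls off the work surface, if the arm or the gripper's body presses on something with over 40 N, if the wrist force passes 120 N, or if a joint passes its speed limit or range.

## Robot

A 6-joint arm with a two-finger parallel gripper is mounted at the origin on the work surface. World frame = base frame: x ahead of the robot, y to its left, z up, the work surface at z = 0. Lengths are in m, angles in rad, forces in N, time in s.
With the tool pointing down it reaches from about 0.325 to 0.775 m from the base axis. Payload 9.3 kg.
Tool frame: the origin (TCP) lies between the finger pads; the fingertips stand 11 mm ahead of it and the grasp point (between the pads) lies 8 mm behind it (ctrl.tcp_to_tips is the distance from the TCP to the fingertips, in m); z points along the fingers, y is the line along which they close (so a half turn about z gives the same grasp; the last joint's range is limited). The gripper opens to 85 mm and grips with 20 to 120 N. Pads are 22 mm wide; open, the fingers measure 114 mm over their backs; the gripper's body (76 mm by 85 mm) begins 54 mm behind the grasp point. The pads swing forward as they close: fully open they stand 13 mm farther back than shut.
Start: joints at [0.972, 0.259, 0.021, 1.334, 0, 1.418], TCP at [0.237, 0.496, 0.242] pointing down, gripper open.
Joint ranges: [-3.04, 3.04], [-0.91, 1.82], [-1.04, 1.36], [-1.92, 1.95], [-1.52, 1.45], [-3.14, 3.14]. Speed limits (rad/s): [2.22, 2.22, 2.79, 3.14, 3.14, 3.14].

## Interface

Orientations are given as a rotation vector (axis times angle).
In Python, from cell import monitor, imaging, hand_in, ctrl gives the robot as it stands.
- The arm moves only by the tool move_arm, never from a script. Its argument "rows" is a list that holds one entry, the list of rows, each a list of 7 numbers: the shift along the tool's x, y, z in m, then the turn, a rotation vector about the tool's x, y, z in rad, then the closure, from 0 (fully open) to 1 (shut). In form: [[[x, y, z, ax, ay, az, gripper], ...]]. A call has 1 to 12 rows; each row shifts and turns the commanded pose from where the row before left it, along the tool's axes as they then stand; what a row does not reach is not made up. A row lasts 1/8 s, in which the tool goes at most 62.5 mm and 10.7 degrees, less where a joint would pass 70% of its speed; a pose out of reach is approached as far as the arm can. A call with a gripper value outside its range is refused whole. The fingers move at their own pace and stop on an object; the grip force is fixed at half the most. Time passes only in rows, so rows that do not move let the fingers close. It gives the time, the measured TCP pose, the force, the opening and the grip force at its end, in the units of the state.
- monitor.observe(): the state, without advancing time (a new reading comes with each control period).
- imaging.camera(name): name is "side" or "top"; returns a dict with "pixels" (420x560x3 uint8, red, green, blue), "z_map" (420x560 float32, m along the optical axis (not along the pixel's ray), 0 where there is no reading), "camera_matrix" (3x3 intrinsics, pixels), "R" (3x3) and "t" (3): a world point X has camera coordinates R X + t. Camera axes: x right, y down, z forward; pixel columns grow to the right and rows downward; lengths in m; the calibration is good to about 2 mm. A picture is of the moment at which its call begins.
- hand_in(): hands the job in; it is judged then, once.
The state is a dict: "time": time; "joint_pos": joint angles; "joint_vel": joint speeds; "joint_efforts": joint torques, N m; "tcp_pos": TCP position; "ee_rot": TCP orientation; "wrist_force": force on the tool from outside, world axes, zero at the start; "ft_torque": the same for the moment, N m; "gripper_width": finger opening in m; "grasp_force": force on a finger pad.
Only numpy, scipy, OpenCV 4.12 (cv2) and the standard library are available. Lean on these libraries where they do the work, as an engineer would, in place of code of your own. Each camera call takes 0.05 s, during which the arm holds its last target. There are 200 camera calls.

## Working session

There is one attempt and no reset: what is moved stays moved. The work goes in short steps, Python scripts to look and compute and a tool call to move; the robot and the scene stay as the last step left them, time stands still between calls to the robot, and variables do not carry over. Pictures are saved under pics/ and viewed, at most 10 in all, crops included, and the job is handed in when it is done.

Besides the shell and the picture viewer there is one more tool, called as a command line: name --argument value ..., lists and objects as JSON in quotes. move_arm: Moves the arm, as the interface text tells. Its arguments: {"type":"object","properties":{"rows":{"type":"array"}},"required":["rows"]}

```bash
mkdir -p pics; ls
python3 - <<'E'
from cell import monitor, imaging
import cv2,numpy as np
for n in("top","side"):
    c=imaging.camera(n); cv2.imwrite(f"pics/{n}0.png",c["pixels"][:,:,::-1]); np.savez(f"{n}0.npz",**c)
    print(n,c["camera_matrix"],c["R"],c["t"])
s=monitor.observe();print(s)
E
```

```text
pics
top [[444.38031953   0.         285.24320307]
 [  0.         444.38031953 208.9298491 ]
 [  0.           0.           1.        ]] [[-0.00979446 -0.99991872 -0.00816167]
 [-0.99873862  0.01018422 -0.04916763]
 [ 0.04924675  0.00766981 -0.99875719]] [0.03405764 0.55244407 1.00530546]
side [[442.88404436   0.         278.5270973 ]
 [  0.         442.88404436 216.35872644]
 [  0.           0.           1.        ]] [[ 0.75002619 -0.66140077  0.003121  ]
 [-0.50075294 -0.57092219 -0.65061075]
 [ 0.4320963   0.48641225 -0.75940497]] [-0.42074094  0.34739791  0.93775259]
{'time': 0.1, 'joint_pos': array([ 9.72388570e-01,  2.59169377e-01,  2.08439107e-02,  1.33372414e+00,
       -5.32742878e-06,  1.41822635e+00]), 'joint_vel': array([-0.00141314, -0.00076418,  0.0037273 ,  0.00041318,  0.00382267,
       -0.00085844]), 'joint_efforts': array([ 4.48214283e-03, -5.56692159e+01,  3.45070195e+01,  1.16272172e-02,
       -2.07015996e-04, -3.69844417e-05]), 'tcp_pos': array([0.2370209 , 0.49604015, 0.2417109 ]), 'ee_rot': array([-6.94433957e-01, -3.06341412e+00,  1.83428554e-03]), 'wrist_force': array([ 0.00710443, -0.73857008,  0.58846337]), 'ft_torque': array([ 0.00097062, -0.00998364,  0.00645102]), 'grasp_force': 0.0, 'gripper_width': 0.08548323421622553}
```

View pics/top0.png

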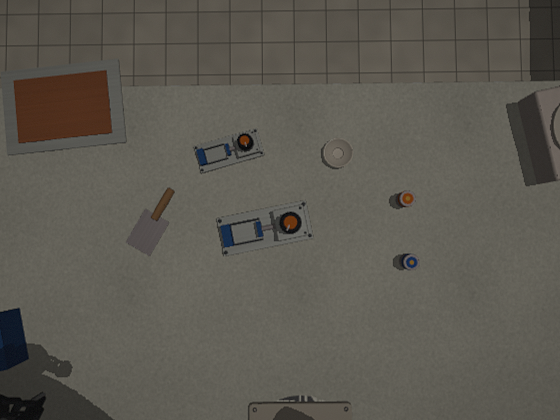

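View pics/side0.png

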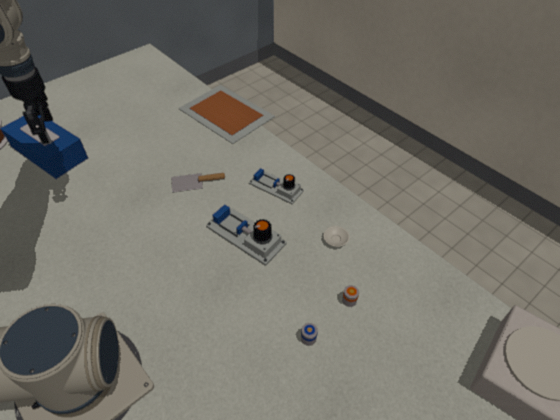

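The top view shows the large fixture around (265,230): knob at (290,222), fixed jaw at (226,233). The blue cell is at (410,262), orange cell (407,199), dish (337,153), spatula (152,220) and the small look-alike fixture (228,150). The side view agrees: knob (262,228), blue cell (309,332).

```bash
cat > h.py <<'E'
import numpy as np,cv2
def ray(c,uv,z):
    d=np.linalg.inv(c["camera_matrix"])@np.array([uv[0],uv[1],1.]); R,t=c["R"],c["t"]
    o=-R.T@t; d=R.T@d; return o+d*(z-o[2])/d[2]
def blobs(c,lo,hi,box,amin=6):
    h=cv2.cvtColor(np.ascontiguousarray(c["pixels"]),cv2.COLOR_RGB2HSV)
    m=cv2.inRange(h,np.array(lo),np.array(hi)); k=np.zeros_like(m); x0,y0,x1,y1=box; k[y0:y1,x0:x1]=m[y0:y1,x0:x1]
    n,l,s,ce=cv2.connectedComponentsWithStats(k)
    return [(ce[i],s[i],np.argwhere(l==i)[:,::-1]) for i in range(1,n) if s[i,4]>=amin]
BL=((105,110,40),(130,255,255)); OR=((3,150,90),(20,255,255))
E
python3 - <<'E'
from h import *
np.set_printoptions(precision=4,suppress=True)
T=dict(np.load("top0.npz"));S=dict(np.load("side0.npz"))
for nm,c,bx,col,z in[("cellT",T,(395,248,425,275),BL,.044),("cellS",S,(295,318,325,348),BL,.044),("fixT",T,(210,200,320,260),BL,.041),("knobT",T,(270,205,310,240),OR,.088),("knobS",S,(240,210,285,245),OR,.088),("orT",T,(395,190,420,210),OR,.044)]:
    for ce,s,p in blobs(c,*col,bx): 
        print(nm,ce,s,ray(c,ce,z),cv2.minAreaRect(p.astype(np.float32)))
# depth based: height map of top
v,u=np.mgrid[0:420,0:560]; c=T; K=c["camera_matrix"]; Z=c["z_map"]
P=np.stack([(u-K[0,2])/K[0,0]*Z,(v-K[1,2])/K[1,1]*Z,Z],-1); W=(P-c["t"])@c["R"]
np.save("W.npy",W)
print("bench z",np.median(W[280:330,200:300,2]))
sel=(u>205)&(u<325)&(v>195)&(v<262)&(W[...,2]>.008)
q=W[sel];print(cv2.minAreaRect(q[:,:2].astype(np.float32)*1000), len(q))
for nm,b in[("cell",(395,248,425,275)),("knob",(268,200,312,245))]:
    for lo,hi in ((.03,.043+.006),(.075,.1)):
        m=(u>b[0])&(u<b[2])&(v>b[1])&(v<b[3])&(W[...,2]>lo)&(W[...,2]<hi)
        if m.sum()>5: print(nm,lo,m.sum(),cv2.minEnclosingCircle((W[m][:,:2]*1000).astype(np.float32)),W[m].mean(0))
cr=cv2.resize(T["pixels"][190:290,200:330,::-1],None,fx=6,fy=6,interpolation=cv2.INTER_CUBIC); cv2.imwrite("pics/crop1.png",cv2.convertScaleAbs(cr,alpha=1.5))
E
```

```text
cellT [411.1818 261.9091] [406 257  11  11  66] [ 0.4314 -0.2485  0.044 ] ((411.00006103515625, 262.0000305175781), (9.899494171142578, 9.899494171142578), 45.0)
cellS [309.1754 329.4561] [304 325  11  10  57] [ 0.429  -0.2507  0.044 ] ((309.0000305175781, 329.5000305175781), (9.192388534545898, 9.192387580871582), 45.0)
cellS [308.   338.75] [302 336  14   5  24] [ 0.412  -0.2646  0.044 ] ((308.3587951660156, 338.3352966308594), (13.038405418395996, 3.6814322471618652), 4.39870548248291)
fixT [258.8833 228.7667] [256 222   7  15  60] [0.5078 0.0875 0.041 ] ((258.9615478515625, 228.80770874023438), (14.512594223022461, 3.9223225116729736), 78.69007110595703)
fixT [226.603  235.4121] [221 225  14  22 199] [0.4937 0.1595 0.041 ] ((226.558837890625, 235.23533630371094), (21.585670471191406, 10.186494827270508), 75.96376037597656)
knobT [290.2712 221.5254] [284 216  13  13 118] [0.5222 0.0176 0.088 ] ((290.4000244140625, 221.7000274658203), (12.074766159057617, 11.627553939819336), 26.56505012512207)
knobS [262.32   224.9067] [257 221  11   9  75] [0.5199 0.0149 0.088 ] ((262.0, 225.0), (8.0, 10.0), 90.0)
orT [407.3735 198.0361] [403 193  10  11  83] [ 0.5727 -0.2434  0.044 ] ((407.5, 198.0), (10.0, 9.0), 90.0)
bench z 0.0005310520760223936
((511.0726623535156, 76.4617919921875), (90.09071350097656, 210.17262268066406), 10.89085865020752) 3595
cell 0.03 235 ((432.1341247558594, -248.27206420898438), 18.564252853393555) [ 0.4329 -0.2469  0.0438]
knob 0.03 639 ((522.0748901367188, 18.89344024658203), 48.84302520751953) [0.5216 0.0195 0.0423]
knob 0.075 345 ((522.4132080078125, 17.626468658447266), 22.998498916625977) [0.5224 0.0174 0.0887]
```

View pics/crop1.png

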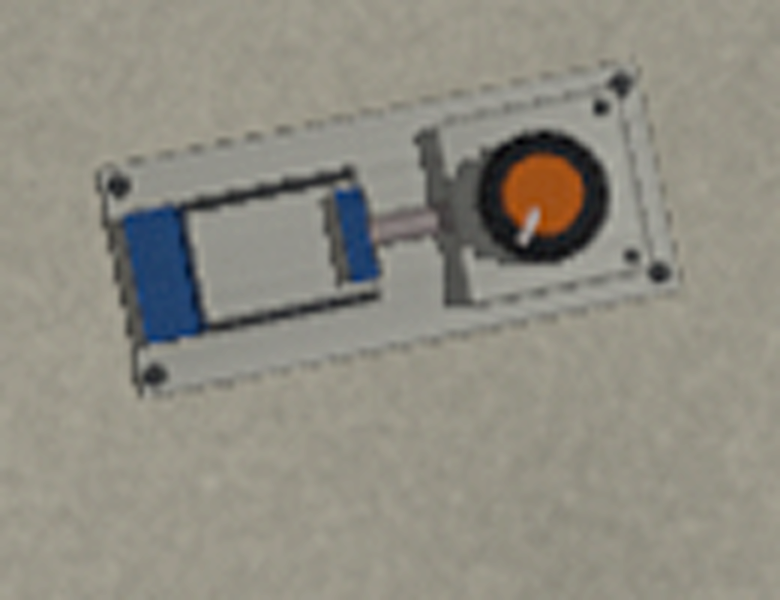

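The crop shows the fixture well resolved: fixed jaw on the left, sliding jaw in the middle with the bay between them, knob on the right. Depth gives a 90 × 210 mm plate, so this is the right size, with yaw ≈ 0.191 rad. First I turn the tool so its y axis lies along the fixture's x.

move_arm --rows '[[[0,0,0,0,0,0.18,0],[0,0,0,0,0,0.18,0],[0,0,0,0,0,0.18,0],[0,0,0,0,0,0.18,0],[0,0,0,0,0,0.18,0],[0,0,0,0,0,0.035,0],[0,0,0,0,0,0,0]]]'

```text
time: 0.98
tcp_pos: [0.2371, 0.4962, 0.2421]
ee_rot: [1.997, 2.425, -0.001]
wrist_force: [0.0, 0.3, -0.9]
gripper_width: 0.0856
grasp_force: 0.0
```

```bash
cat >> h.py <<'E'
def togo(p,yaw=0.191):
    from cell import monitor
    from scipy.spatial.transform import Rotation as Ro
    s=monitor.observe(); R=Ro.from_rotvec(s["ee_rot"]).as_matrix()
    print("t",round(s["time"],2),"tcp",s["tcp_pos"].round(4),"yaw_y",np.arctan2(R[1,1],R[0,1]).round(4),"tilt",R[:2,2].round(4),"j6",s["joint_pos"][5].round(3),"F",s["wrist_force"].round(2),"M",s["ft_torque"].round(3),"w",round(s["gripper_width"],4),"g",s["grasp_force"])
    print("togo tool",(R.T@(np.array(p)-s["tcp_pos"])).round(4))
E
python3 -c "
from h import *
from cell import ctrl
print(ctrl.tcp_to_tips)
togo([.45,.1,.24]);togo([.431,-.249,.16]);togo([.431,-.249,.023])"
```

```text
0.011
t 0.97 tcp [0.2371 0.4962 0.2421] yaw_y 0.1929 tilt [-0.0002 -0.0003] j6 2.35 F [ 0.05  0.28 -0.86] M [0.007 0.036 0.029] w 0.0856 g 0.0
togo tool [-0.4297  0.133   0.0022]
t 0.97 tcp [0.2371 0.4962 0.2421] yaw_y 0.1929 tilt [-0.0002 -0.0003] j6 2.35 F [ 0.05  0.28 -0.86] M [0.007 0.036 0.029] w 0.0856 g 0.0
togo tool [-0.7685  0.0474  0.0823]
t 0.97 tcp [0.2371 0.4962 0.2421] yaw_y 0.1929 tilt [-0.0002 -0.0003] j6 2.35 F [ 0.05  0.28 -0.86] M [0.007 0.036 0.029] w 0.0856 g 0.0
togo tool [-0.7685  0.0475  0.2193]
```

move_arm --rows '[[[-0.043,0.0133,0,0,0,0,0],[-0.043,0.0133,0,0,0,0,0],[-0.043,0.0133,0,0,0,0,0],[-0.043,0.0133,0,0,0,0,0],[-0.043,0.0133,0,0,0,0,0],[-0.043,0.0133,0,0,0,0,0],[-0.043,0.0133,0,0,0,0,0],[-0.043,0.0133,0,0,0,0,0],[-0.043,0.0133,0,0,0,0,0],[-0.043,0.0133,0,0,0,0,0]]]'

```text
time: 2.22
tcp_pos: [0.4495, 0.0977, 0.2424]
ee_rot: [1.997, 2.425, 0.0]
wrist_force: [1.5, -0.1, 0.9]
gripper_width: 0.0857
grasp_force: 0.0
```

move_arm --rows '[[[-0.0425,-0.0107,0.01,0,0,0,0],[-0.0425,-0.0107,0.01,0,0,0,0],[-0.0425,-0.0107,0.01,0,0,0,0],[-0.0425,-0.0107,0.01,0,0,0,0],[-0.0425,-0.0107,0.01,0,0,0,0],[-0.0425,-0.0107,0.01,0,0,0,0],[-0.0425,-0.0107,0.01,0,0,0,0],[-0.0425,-0.0107,0.01,0,0,0,0],[0,0,0,0,0,0,0]]]'

```text
time: 3.35
tcp_pos: [0.4286, -0.2533, 0.1613]
ee_rot: [-2.001, -2.421, 0.0]
wrist_force: [-0.1, 0.6, 0.3]
gripper_width: 0.0856
grasp_force: 0.0
```

```bash
python3 -c "
from h import *
from cell import imaging
togo([.431,-.249,.023])
c=imaging.camera('side');b=blobs(c,*BL,(280,300,340,360))
for x in b: print(x[0],x[1][4],ray(c,x[0],.044))
cv2.imwrite('pics/s1.png',c['pixels'][:,:,::-1])"
```

```text
t 3.35 tcp [ 0.4286 -0.2533  0.1613] yaw_y 0.1895 tilt [-0.0011  0.0005] j6 0.679 F [-0.09  0.6   0.25] M [ 0.042 -0.045  0.02 ] w 0.0856 g 0.0
togo tool [0.0036 0.0033 0.1383]
[309.27777778 329.33333333] 54 [ 0.42932793 -0.2506823   0.044     ]
[308.19047619 338.71428571] 21 [ 0.4123898  -0.26485788  0.044     ]
```

View pics/s1.png

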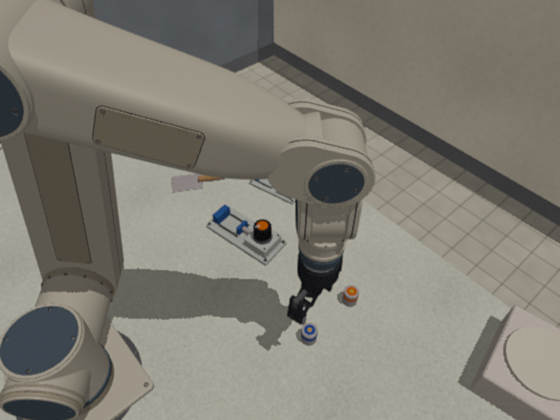

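The gripper at about (300,305) is above the blue cell at (309,331), which hasn't moved. The orange cell at (351,295) is clear of the fingers. I now go down.

move_arm --rows '[[[0.0036,0.0033,0.02,0,0,0,0],[0,0,0.03,0,0,0,0],[0,0,0.03,0,0,0,0],[0,0,0.028,0,0,0,0],[0,0,0.02,0,0,0,0],[0,0,0.01,0,0,0,0],[0,0,0,0,0,0,0],[0,0,0,0,0,0,0.3],[0,0,0,0,0,0,0.6],[0,0,0,0,0,0,1],[0,0,0,0,0,0,1],[0,0,0,0,0,0,1]]]'

```text
time: 4.9
tcp_pos: [0.4319, -0.247, 0.0251]
ee_rot: [2.0, 2.421, 0.0]
wrist_force: [-1.2, 0.7, 6.5]
gripper_width: 0.0345
grasp_force: 59.2
```

move_arm --rows '[[[0,0,0,0,0,0,1],[0,0,0,0,0,0,1]]]'

```text
time: 5.15
tcp_pos: [0.4319, -0.247, 0.0251]
ee_rot: [2.0, 2.421, 0.0]
wrist_force: [-1.1, 0.6, 7.1]
gripper_width: 0.0347
grasp_force: 59.2
```

```bash
python3 -c "
from h import *
togo([.431,-.249,.125])"
```

```text
t 5.15 tcp [ 0.4319 -0.247   0.0251] yaw_y 0.19 tilt [ 0.0009 -0.0007] j6 0.692 F [-1.13  0.59  7.09] M [ 0.21   0.294 -0.016] w 0.0347 g 59.16750133037567
togo tool [-0.0019 -0.0012 -0.0999]
```

move_arm --rows '[[[0,0,-0.01,0,0,0,1],[0,0,-0.025,0,0,0,1],[0,0,-0.035,0,0,0,1],[0,0,-0.035,0,0,0,1],[0,0,-0.025,0,0,0,1],[0,0,-0.01,0,0,0,1],[0,0,0,0,0,0,1]]]'

```text
time: 6.02
tcp_pos: [0.4317, -0.2468, 0.1644]
ee_rot: [2.0, 2.422, -0.0]
wrist_force: [0.5, 0.4, -3.9]
gripper_width: 0.0343
grasp_force: 60.1
```

move_arm --rows '[[[0.012,0.005,0,0,0,0,1],[0.028,0.011,0,0,0,0,1],[0.04,0.0155,0,0,0,0,1],[0.04,0.0155,0,0,0,0,1],[0.04,0.0155,0,0,0,0,1],[0.04,0.0155,0,0,0,0,1],[0.04,0.0155,0,0,0,0,1],[0.04,0.0155,0,0,0,0,1],[0.035,0.0135,0,0,0,0,1],[0.028,0.011,0,0,0,0,1],[0.012,0.0045,0,0,0,0,1],[0,0,0,0,0,0,1]]]'

```text
time: 7.52
tcp_pos: [0.4996, 0.1285, 0.1636]
ee_rot: [-1.998, -2.423, 0.002]
wrist_force: [-0.8, -0.1, -4.1]
gripper_width: 0.0344
grasp_force: 60.2
```

```bash
python3 -c "
from h import *
from cell import imaging
togo([.500,.1275,.037])
for n in('side','top'):
    c=imaging.camera(n);np.savez(n+'2.npz',**c);p=c['pixels'][:,:,::-1]
    p=p[120:290,150:350] if n=='side' else p[150:290,180:340]
    cv2.imwrite('pics/'+n+'2.png',cv2.convertScaleAbs(cv2.resize(p,None,fx=3.5,fy=3.5,interpolation=cv2.INTER_CUBIC),alpha=1.4))"
```

```text
t 7.53 tcp [0.4996 0.1285 0.1636] yaw_y 0.1915 tilt [-0.0014 -0.0003] j6 1.468 F [-0.79 -0.13 -4.1 ] M [ 0.003  0.006 -0.051] w 0.0344 g 60.217180252075195
togo tool [-0.0011  0.0004  0.1266]
```

View pics/side2.png

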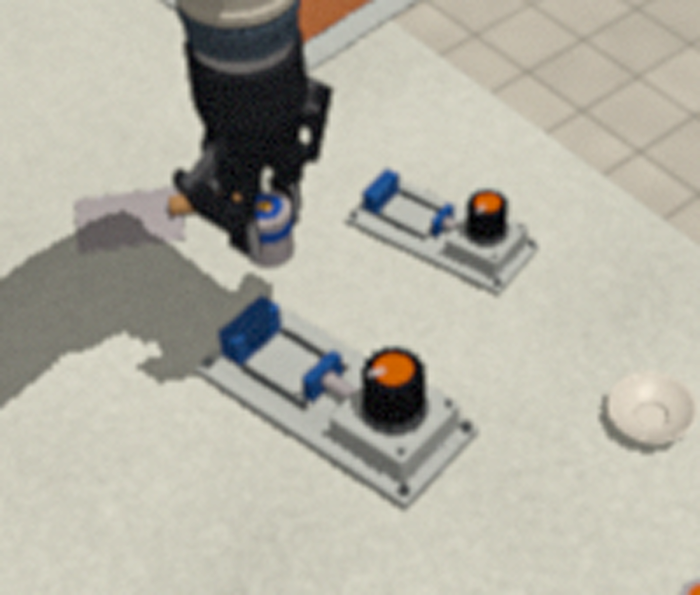

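The side crop shows the cell held upright at crop (270,230), above the empty bay. To cancel the calibration error, I fit circles to the depth points of the held cell and of the knob in the same camera.

```bash
cat > fit.py <<'E'
from h import *
from scipy.optimize import least_squares
from cell import monitor
np.set_printoptions(precision=4,suppress=True)
def cloud(c):
    v,u=np.mgrid[0:420,0:560];K=c["camera_matrix"];Z=c["z_map"].astype(float)
    P=np.stack([(u-K[0,2])/K[0,0]*Z,(v-K[1,2])/K[1,1]*Z,Z],-1);return (P-c["t"])@c["R"],u,v
def circ(q,r,x0):
    f=least_squares(lambda x:np.hypot(q[:,0]-x[0],q[:,1]-x[1])-r,x0,loss="soft_l1",f_scale=.001)
    e=np.hypot(q[:,0]-f.x[0],q[:,1]-f.x[1])-r; return f.x,len(q),np.median(abs(e))
E
python3 - <<'E'
from fit import *
S=dict(np.load("side2.npz"));W,u,v=cloud(S)
m=(u>235)&(u<290)&(v>210)&(v<250)&(W[...,2]>.053)&(W[...,2]<.084)
print("knob",circ(W[m],.022,[.521,.016]))
h=cv2.cvtColor(S["pixels"],cv2.COLOR_RGB2HSV)
m=(u>222)&(u<235)&(v>173)&(v<197)&(W[...,2]>.136)&(W[...,2]<.179)&(W[...,0]<.6)
m&=(h[...,2]>45)
print("cell",circ(W[m],.018,[.499,.1275]), W[m].min(0),W[m].max(0))
S=dict(np.load("side0.npz"));W,u,v=cloud(S)
m=(u>295)&(u<325)&(v>318)&(v<348)&(W[...,2]>.006)&(W[...,2]<.04)
print("cell0",circ(W[m],.018,[.43,-.25]))
# jaws clear in top: blue blob points in fixture y
T=dict(np.load("top0.npz"));W,u,v=cloud(T)
c0=np.array([.5111,.0765]);y=np.array([-np.sin(.191),np.cos(.191)]);x=np.array([np.cos(.191),np.sin(.191)])
for ce,s,p in blobs(T,*BL,(210,200,320,260)):
    q=np.array([ray(T,a,.041)[:2] for a in p])-c0; print("jaw y",np.percentile(q@y,[0,5,50,95,100]),"x",np.percentile(q@x,[0,5,50,95,100]))
m=(u>205)&(u<325)&(v>195)&(v<262)&(W[...,2]>.036)&(W[...,2]<.046)
q=W[m][:,:2]-c0;q=q[np.abs(q@x)<.015];print("ys",np.sort((q@y)[(q@y)>-.03]))
E
```

```text
knob (array([0.519 , 0.0157]), 161, np.float64(0.0009610715638542003))
cell (array([0.4981, 0.1251]), 151, np.float64(0.0009510664661292259)) [0.4777 0.105  0.1371] [0.5203 0.1383 0.179 ]
cell0 (array([ 0.4293, -0.2504]), 114, np.float64(0.00042783363353922875))
jaw y [0.0069 0.0073 0.0115 0.0152 0.0156] x [-0.0175 -0.0157 -0.0011  0.0136  0.0149]
jaw y [0.0724 0.0755 0.085  0.0939 0.0951] x [-0.025  -0.0229 -0.0011  0.0203  0.023 ]
ys [-0.0299 -0.0299 -0.0298 -0.0294 -0.0294 -0.0294 -0.0289 -0.0289 -0.0286
 -0.0285 -0.0281 -0.0281 -0.028  -0.0277 -0.0277 -0.0276 -0.0272 -0.0272
 -0.0271 -0.0268 -0.0267 -0.0263 -0.0259 -0.0259 -0.0258 -0.0256 -0.0254
 -0.0254 -0.0231 -0.0214 -0.0205 -0.0069  0.0023  0.0061  0.0061  0.0062
  0.0064  0.0065  0.0065  0.0069  0.0069  0.007   0.0074  0.0075  0.0077
  0.0079  0.0082  0.0083  0.0084  0.0086  0.0087  0.0087  0.0091  0.0092
  0.0093  0.0094  0.0097  0.0101  0.0101  0.0103  0.0106  0.0106  0.0106
  0.0109  0.011   0.0111  0.0112  0.0115  0.0117  0.0119  0.012   0.0121
  0.0125  0.0127  0.0129  0.013   0.0131  0.0135  0.0135  0.0137  0.014
  0.
[... 366 characters left out ...]
794  0.0799  0.08    0.0802  0.0803  0.0805  0.0807  0.0808  0.081
  0.0812  0.0815  0.0818  0.0819  0.0821  0.0821  0.0821  0.0826  0.0828
  0.083   0.0835  0.0835  0.0837  0.0838  0.0839  0.0839  0.084   0.0846
  0.085   0.085   0.0851  0.0851  0.0853  0.0856  0.0857  0.0857  0.0859
  0.086   0.0863  0.0864  0.0868  0.0868  0.0869  0.0873  0.0873  0.0876
  0.0876  0.088   0.0881  0.0883  0.0883  0.0884  0.0885  0.0887  0.0894
  0.0894  0.0895  0.0898  0.0901  0.0901  0.0903  0.0904  0.0906  0.0908
  0.0909  0.0911  0.0913  0.0915  0.0917  0.0918  0.0919  0.092   0.0922
  0.0923  0.0923  0.0924  0.0927  0.093   0.093   0.093   0.0934  0.0934
  0.0935  0.0938  0.0941  0.0943  0.0946  0.0952]
```

The jaws are about 59 mm apart, so contact should come after about 1.28 rad and the click around 1.4. The placement needs about +1 mm in tool x and +0.7 mm in tool y. I go down most of the way.

move_arm --rows '[[[0.001,0.0007,0.01,0,0,0,1],[0,0,0.025,0,0,0,1],[0,0,0.03,0,0,0,1],[0,0,0.025,0,0,0,1],[0,0,0.014,0,0,0,1],[0,0,0.006,0,0,0,1],[0,0,0,0,0,0,1],[0,0,0,0,0,0,1]]]'

```text
time: 8.62
tcp_pos: [0.5011, 0.129, 0.055]
ee_rot: [2.0, 2.421, 0.001]
wrist_force: [0.7, 0.0, -3.5]
gripper_width: 0.035
grasp_force: 60.3
```

```bash
python3 -c "
from fit import *
from cell import imaging
togo([.5001,.1296,.038])
c=imaging.camera('side');np.savez('side3.npz',**c);p=c['pixels'][:,:,::-1][185:275,190:300]
cv2.imwrite('pics/side3.png',cv2.convertScaleAbs(cv2.resize(p,None,fx=6,fy=6,interpolation=cv2.INTER_CUBIC),alpha=1.4))"
```

```text
t 8.62 tcp [0.5011 0.129  0.055 ] yaw_y 0.19 tilt [0.0013 0.0001] j6 1.471 F [ 0.66  0.05 -3.45] M [ 0.003 -0.013 -0.04 ] w 0.035 g 60.260642766952515
togo tool [ 0.0008 -0.0009  0.017 ]
```

View pics/side3.png

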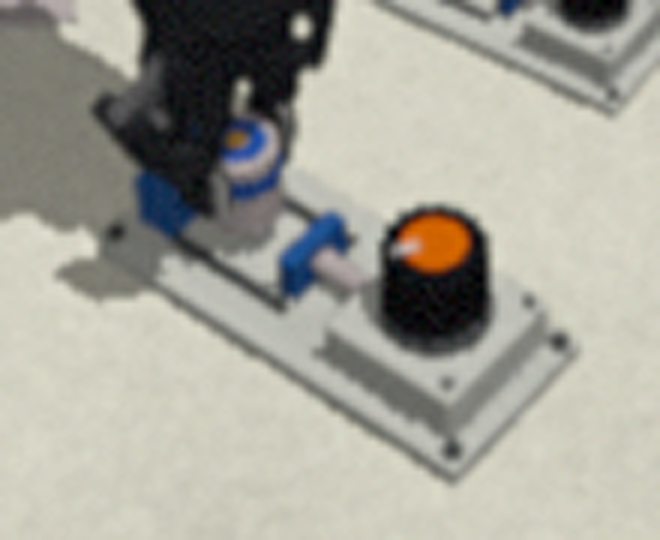

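The cell sits over the bay between the rails, with its foot at crop (245,230) and clear of both jaws. I lower it the rest of the way slowly.

move_arm --rows '[[[0.0006,-0.0006,0.005,0,0,0,1],[0,0,0.005,0,0,0,1],[0,0,0.004,0,0,0,1],[0,0,0.002,0,0,0,1],[0,0,0,0,0,0,1],[0,0,0,0,0,0,1]]]'

```text
time: 9.43
tcp_pos: [0.5001, 0.1295, 0.0384]
ee_rot: [2.001, 2.422, 0.0]
wrist_force: [-0.7, -0.4, -2.0]
gripper_width: 0.0343
grasp_force: 60.3
```

```bash
python3 -c "
from h import *
togo([.5001,.1296,.0371])"
```

```text
t 9.43 tcp [0.5001 0.1295 0.0384] yaw_y 0.19 tilt [0.0002 0.    ] j6 1.472 F [-0.7  -0.39 -2.  ] M [ 0.015 -0.002 -0.015] w 0.0343 g 60.260642766952515
togo tool [0.0001 0.0001 0.0013]
```

move_arm --rows '[[[0,0,0.001,0,0,0,1],[0,0,0,0,0,0,1],[0,0,0,0,0,0,0.5],[0,0,0,0,0,0,0.2],[0,0,0,0,0,0,0],[0,0,0,0,0,0,0],[0,0,0,0,0,0,0],[0,0,-0.01,0,0,0,0],[0,0,-0.03,0,0,0,0],[0,0,-0.04,0,0,0,0],[0,0,-0.04,0,0,0,0],[0,0,-0.02,0,0,0,0]]]'

```text
time: 10.92
tcp_pos: [0.5005, 0.1296, 0.1803]
ee_rot: [1.999, 2.42, 0.004]
wrist_force: [0.2, 0.8, -0.6]
gripper_width: 0.0854
grasp_force: 0.0
```

move_arm --rows '[[[-0.015,0,0,0,0,-0.18,0],[0,0,0,0,0,-0.18,0],[0,0,0,0,0,-0.18,0],[0,0,0,0,0,-0.18,0],[0,0,0,0,0,-0.18,0],[0,0,0,0,0,-0.18,0],[0,0,0,0,0,-0.18,0],[0,0,0,0,0,-0.18,0],[0,0,0,0,0,0,0]]]'

```text
time: 12.05
tcp_pos: [0.5028, 0.1147, 0.1779]
ee_rot: [-0.091, 3.14, -0.0]
wrist_force: [0.2, -0.6, -0.1]
gripper_width: 0.0854
grasp_force: 0.0
```

Run:
```python
from fit import *
from cell import imaging
togo([.5208,.0165,.170]);togo([.5208,.0165,.082])
c=imaging.camera('side');W,u,v=cloud(c)
m=(u>235)&(u<290)&(v>210)&(v<250)&(W[...,2]>.053)&(W[...,2]<.084)
print("knob",circ(W[m],.022,[.521,.016]))
for ce,s,p in blobs(c,*BL,(205,185,255,245)): print(ce,s,ray(c,ce,.056))
p=c['pixels'][:,:,::-1][160:275,190:300]
cv2.imwrite('pics/side4.png',cv2.convertScaleAbs(cv2.resize(p,None,fx=5,fy=5,interpolation=cv2.INTER_CUBIC),alpha=1.4))
```

```text
t 12.05 tcp [0.5028 0.1147 0.1779] yaw_y 1.6288 tilt [ 0.0005 -0.    ] j6 0.004 F [ 0.16 -0.57 -0.08] M [0.023 0.042 0.024] w 0.0854 g 0.0
togo tool [-0.0123 -0.0991  0.0079]
t 12.05 tcp [0.5028 0.1147 0.1779] yaw_y 1.6288 tilt [ 0.0005 -0.    ] j6 0.004 F [ 0.16 -0.57 -0.08] M [0.023 0.042 0.024] w 0.0854 g 0.0
togo tool [-0.0123 -0.0991  0.0959]
knob (array([0.519 , 0.0153]), 148, np.float64(0.0008858827617066172))
[221.0606 215.4182] [213 205  24  19 165] [0.4755 0.1319 0.056 ]
[229.3929 212.5357] [226 210   8   6  28] [0.4981 0.1255 0.056 ]
[241.2647 226.4706] [237 221  11  13  68] [0.4922 0.0674 0.056 ]
```

View pics/side4.png

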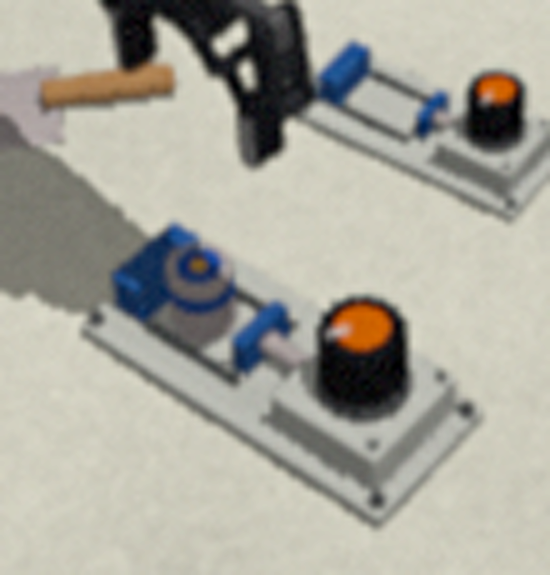

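The cell stands upright in the bay at crop (200,290) with the fingers clear above it. Its ring position matches the bay to about 1 mm. Now the knob.

move_arm --rows '[[[-0.003,-0.015,0,0,0,0,0],[-0.004,-0.035,0,0,0,0,0],[-0.004,-0.035,0,0,0,0,0],[-0.002,-0.014,0.01,0,0,0,0],[0,0,0.03,0,0,0,0],[0,0,0.03,0,0,0,0],[0,0,0.025,0,0,0,0],[0,0,0.01,0,0,0,0],[0,0,0.004,0,0,0,0],[0,0,0,0,0,0,0]]]'

```text
time: 13.35
tcp_pos: [0.5219, 0.0167, 0.0687]
ee_rot: [-0.093, 3.14, -0.0]
wrist_force: [0.2, -0.2, 0.1]
gripper_width: 0.0852
grasp_force: 0.0
```

```bash
python3 -c "
from h import *
togo([.5215,.0166,.068])"
```

```text
t 13.35 tcp [0.5219 0.0167 0.0687] yaw_y 1.6298 tilt [ 0.0007 -0.    ] j6 -0.188 F [ 0.22 -0.24  0.08] M [-0.078 -0.044 -0.046] w 0.0852 g 0.0
togo tool [ 0.0004 -0.      0.0007]
```

move_arm --rows '[[[0,0,0,0,0,0,0.3],[0,0,0,0,0,0,0.5],[0,0,0,0,0,0,1],[0,0,0,0,0,0,1],[0,0,0,0,0,0,1],[0,0,0,0,0,0,1],[0,0,0,0,0,0,1]]]'

```text
time: 14.22
tcp_pos: [0.5219, 0.0178, 0.0693]
ee_rot: [-0.094, 3.139, 0.003]
wrist_force: [-2.2, 6.2, 9.0]
gripper_width: 0.0423
grasp_force: 59.8
```

```bash
python3 -c "
from h import *
togo([.5215,.0166,.068])"
```

```text
t 14.22 tcp [0.5219 0.0178 0.0693] yaw_y 1.6308 tilt [0.0015 0.002 ] j6 -0.188 F [-2.19  6.16  9.01] M [ 1.208  0.427 -0.081] w 0.0423 g 59.766005873680115
togo tool [ 0.0005 -0.0011  0.0013]
```

move_arm --rows '[[[0,0.0011,0,0,0,0.05,1],[0,0,0,0,0,0.12,1],[0,0,0,0,0,0.13,1],[0,0,0,0,0,0.1,1]]]'

```text
time: 14.72
tcp_pos: [0.5218, 0.0178, 0.0693]
ee_rot: [0.538, 3.094, -0.0]
wrist_force: [-2.7, 0.2, 8.3]
gripper_width: 0.0429
grasp_force: 59.8
```

```bash
python3 -c "
from h import *
togo([.5215,.0166,.068])"
```

```text
t 14.72 tcp [0.5218 0.0178 0.0693] yaw_y 1.2267 tilt [ 0.0013 -0.0005] j6 0.217 F [-2.7   0.22  8.31] M [-0.164  0.559  0.208] w 0.0429 g 59.76265847682953
togo tool [-0.0001 -0.0012  0.0013]
```

move_arm --rows '[[[0,0,0,0,0,0.1,1],[0,0,0,0,0,0.12,1],[0,0,0,0,0,0.12,1],[0,0,0,0,0,0.12,1],[0,0,0,0,0,0.1,1],[0,0,0,0,0,0.06,1]]]'

```text
time: 15.48
tcp_pos: [0.5215, 0.0176, 0.0693]
ee_rot: [1.455, 2.783, -0.001]
wrist_force: [-2.3, -0.6, 10.0]
gripper_width: 0.0427
grasp_force: 59.9
```

```bash
cat > m.py <<'E'
from cell import monitor
from scipy.spatial.transform import Rotation as Ro
import numpy as np
s=monitor.observe();R=Ro.from_rotvec(s["ee_rot"]).as_matrix();y=np.arctan2(R[1,1],R[0,1])
print("t %.2f turned %.3f Mz %.3f"%(s["time"],1.6308-y,s["ft_torque"][2]),"F",s["wrist_force"].round(1),s["tcp_pos"].round(4),"w",round(s["gripper_width"],4),"j6",s["joint_pos"][5].round(2),"e6",s["joint_efforts"][5].round(3))
E
python3 m.py
```

```text
t 15.47 turned 1.023 Mz 0.200 F [-2.3 -0.6 10. ] [0.5215 0.0176 0.0693] w 0.0427 j6 0.84 e6 -0.288
```

Free running still (0.20 N m). From here I take small steps, reading the torque after each.

move_arm --rows '[[[0,0,0,0,0,0.07,1],[0,0,0,0,0,0.07,1]]]'

```text
time: 15.72
tcp_pos: [0.5215, 0.0176, 0.0693]
ee_rot: [1.645, 2.675, -0.001]
wrist_force: [-3.4, -1.3, 10.3]
gripper_width: 0.0426
grasp_force: 59.9
```

```bash
python3 m.py
```

```text
t 15.72 turned 1.163 Mz 0.178 F [-3.4 -1.3 10.3] [0.5215 0.0176 0.0693] w 0.0426 j6 0.98 e6 -0.692
```

move_arm --rows '[[[0,0,0,0,0,0.06,1]]]'

```text
time: 15.85
tcp_pos: [0.5214, 0.0176, 0.0693]
ee_rot: [1.725, 2.625, -0.001]
wrist_force: [-4.0, -1.3, 9.8]
gripper_width: 0.0424
grasp_force: 59.9
```

```bash
python3 m.py
```

```text
t 15.85 turned 1.223 Mz 0.198 F [-4.  -1.3  9.8] [0.5214 0.0176 0.0693] w 0.0424 j6 1.04 e6 -0.492
```

move_arm --rows '[[[0,0,0,0,0,0.06,1]]]'

```text
time: 15.98
tcp_pos: [0.5214, 0.0176, 0.0693]
ee_rot: [1.802, 2.572, -0.0]
wrist_force: [-4.1, -1.5, 9.9]
gripper_width: 0.0426
grasp_force: 60.0
```

```bash
python3 m.py
```

```text
t 15.97 turned 1.283 Mz 0.244 F [-4.1 -1.5  9.9] [0.5214 0.0176 0.0693] w 0.0426 j6 1.1 e6 -0.55
```

move_arm --rows '[[[0,0,0,0,0,0.05,1]]]'

```text
time: 16.1
tcp_pos: [0.5214, 0.0176, 0.0693]
ee_rot: [1.865, 2.527, -0.001]
wrist_force: [-4.3, -0.8, 10.3]
gripper_width: 0.0425
grasp_force: 59.9
```

```bash
python3 m.py
```

```text
t 16.10 turned 1.332 Mz 0.471 F [-4.3 -0.8 10.3] [0.5214 0.0176 0.0693] w 0.0425 j6 1.15 e6 -0.076
```

move_arm --rows '[[[0,0,0,0,0,0.05,1]]]'

```text
time: 16.23
tcp_pos: [0.5214, 0.0176, 0.0693]
ee_rot: [1.928, 2.479, -0.001]
wrist_force: [-3.7, -1.1, 9.6]
gripper_width: 0.0426
grasp_force: 59.9
```

```bash
python3 m.py
```

```text
t 16.23 turned 1.382 Mz 0.437 F [-3.7 -1.1  9.6] [0.5214 0.0176 0.0693] w 0.0426 j6 1.2 e6 -0.204
```

Contact came at about 1.27 rad and the peak at about 1.34; the torque is now falling. I continue in small steps until the release is unmistakable, staying well short of the solid stop at about 1.74.

move_arm --rows '[[[0,0,0,0,0,0.05,1]]]'

```text
time: 16.35
tcp_pos: [0.5213, 0.0176, 0.0693]
ee_rot: [1.989, 2.43, -0.001]
wrist_force: [-4.4, -0.6, 10.0]
gripper_width: 0.043
grasp_force: 59.9
```

```bash
python3 m.py
```

```text
t 16.35 turned 1.432 Mz 0.458 F [-4.4 -0.6 10. ] [0.5213 0.0176 0.0693] w 0.043 j6 1.25 e6 -0.254
```

move_arm --rows '[[[0,0,0,0,0,0.05,1]]]'

```text
time: 16.48
tcp_pos: [0.5213, 0.0176, 0.0693]
ee_rot: [2.05, 2.38, -0.0]
wrist_force: [-3.9, -0.7, 10.9]
gripper_width: 0.0422
grasp_force: 59.9
```

```bash
python3 m.py
```

```text
t 16.48 turned 1.482 Mz 0.346 F [-3.9 -0.7 10.9] [0.5213 0.0176 0.0693] w 0.0422 j6 1.3 e6 -0.307
```

move_arm --rows '[[[0,0,0,0,0,0.05,1]]]'

```text
time: 16.6
tcp_pos: [0.5213, 0.0176, 0.0693]
ee_rot: [2.109, 2.328, -0.0]
wrist_force: [-5.3, -1.0, 10.8]
gripper_width: 0.0429
grasp_force: 60.0
```

```bash
python3 m.py
```

```text
t 16.60 turned 1.532 Mz 0.322 F [-5.3 -1.  10.8] [0.5213 0.0176 0.0693] w 0.0429 j6 1.35 e6 -0.365
```

move_arm --rows '[[[0,0,0,0,0,0.05,1]]]'

```text
time: 16.73
tcp_pos: [0.5213, 0.0177, 0.0693]
ee_rot: [2.166, 2.274, -0.0]
wrist_force: [-4.7, -1.1, 10.8]
gripper_width: 0.0424
grasp_force: 60.0
```

```bash
python3 m.py
```

```text
t 16.73 turned 1.582 Mz 0.246 F [-4.7 -1.1 10.8] [0.5213 0.0177 0.0693] w 0.0424 j6 1.4 e6 -0.427
```

move_arm --rows '[[[0,0,0,0,0,0.05,1]]]'

```text
time: 16.85
tcp_pos: [0.5212, 0.0177, 0.0693]
ee_rot: [2.223, 2.219, -0.0]
wrist_force: [-4.2, -0.9, 10.6]
gripper_width: 0.0423
grasp_force: 60.0
```

```bash
python3 m.py
```

```text
t 16.85 turned 1.632 Mz 0.191 F [-4.2 -0.9 10.6] [0.5212 0.0177 0.0693] w 0.0423 j6 1.45 e6 -0.493
```

move_arm --rows '[[[0,0,0,0,0,0.02,1]]]'

```text
time: 16.98
tcp_pos: [0.5212, 0.0177, 0.0692]
ee_rot: [2.244, 2.198, -0.0]
wrist_force: [-3.8, -1.0, 11.0]
gripper_width: 0.0426
grasp_force: 60.1
```

```bash
python3 m.py
```

```text
t 16.98 turned 1.652 Mz 0.105 F [-3.8 -1.  11. ] [0.5212 0.0177 0.0692] w 0.0426 j6 1.46 e6 0.07
```

The clutch gave way: 0.47 down to 0.1 N m. I release and retreat.

move_arm --rows '[[[0,0,0,0,0,0,0.6],[0,0,0,0,0,0,0.3],[0,0,0,0,0,0,0],[0,0,0,0,0,0,0],[0,0,0,0,0,0,0],[0,0,0,0,0,0,0],[0,0,-0.015,0,0,0,0],[0,0,-0.04,0,0,0,0],[0,0,-0.045,0,0,0,0],[0,0,-0.045,0,0,0,0],[0,0,-0.02,0,0,0,0],[0,0,0,0,0,0,0]]]'

```text
time: 18.48
tcp_pos: [0.5222, 0.0177, 0.2355]
ee_rot: [2.241, 2.197, 0.004]
wrist_force: [0.9, 0.1, -0.6]
gripper_width: 0.0854
grasp_force: 0.0
```

Run:
```python
from fit import *
from cell import imaging
togo([.5,.1,.2])
c=imaging.camera('side')
for ce,s,p in blobs(c,*BL,(205,185,255,245)): print(ce,s,ray(c,ce,.056))
p=c['pixels'][:,:,::-1][165:320,160:380]
cv2.imwrite('pics/side5.png',cv2.convertScaleAbs(cv2.resize(p,None,fx=3.6,fy=3.6,interpolation=cv2.INTER_CUBIC),alpha=1.4))
```

```text
t 18.48 tcp [0.5222 0.0177 0.2355] yaw_y -0.02 tilt [ 0.0039 -0.0005] j6 1.464 F [ 0.92  0.06 -0.63] M [-0.009  0.025 -0.002] w 0.0854 g 0.0
togo tool [ 0.0818 -0.0239  0.0354]
[225.3972 218.3318] [213 206  29  24 214] [0.478  0.1163 0.056 ]
[227.75   211.6429] [224 209   9   6  28] [0.4967 0.1309 0.056 ]
```

View pics/side5.png

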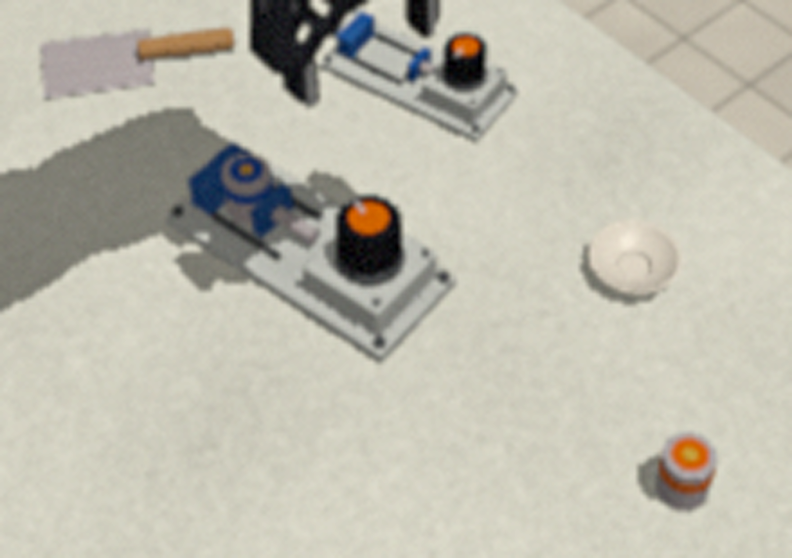

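The cell is upright at crop (245,190), clamped between the two jaws. The orange cell, dish and spatula are where they were, and the gripper is clear.

```bash
python3 -c "
from cell import hand_in
print(hand_in())"
```

```text
the job is handed in; nothing more can be done
None
```

The blue-banded cell stands clamped upright between the jaws, the knob was stopped just after its single click and released, nothing else was disturbed, and the job was handed in at about 18.5 s.

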